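Clamp the tube tray on the blood tube rocker

TASK

Get the tube tray ready for rocking: slide the rocker's clamp bar so that it pushes the tray square and snug against the rubber-faced stop at the other end of the platform. Then, with the bar still snug on the tray, screw the bar's black knob clockwise, regripping as often as it takes, until it is fully home on its boss. Keep the sample tubes lying in their grooves and leave everything else on the bench where it is.

Things in the scene. Friction and masses are not known exactly. Their poses are not given: they have to be found in the camera images.
- rocker: Beige blood tube rocker, fixed to the bench, 322 mm (its y) x 250 mm (its x); origin under its centre at bench level, z up. On top is a level grey-beige platform 350 mm (y) x 250 mm (x), its upper face 130 mm above the bench, with a T-slot along y at x = 0. Its -x side, with the switch, faces the robot.
- stop_face (a point): Middle of the rubber face of the fixed end stop, 14 mm above the platform, at y = +150 mm of the rocker, axes as the rocker's. The stop is 205 mm long (x), 28 mm high; the tray shall bear on it, so the stop is on the +y side of the tray and the clamp bar on the -y side.
- clamp_bar (a joint): Slide of the aluminium clamp bar along the rocker's +y, in m, 0 to 0.140; grows towards the tray and the stop. The bar's middle is at y = -125 mm of the rocker at 0. It slides stiffly (about 3 N, and some 3 to 5 N more when it pushes the tray) and stays where it is left; over the last sixth of a turn of the knob the spindle locks it. With tray and stop in contact the value is 0.127.
- bar_face (a point): Middle of the bar's rubber face that looks to the tray (+y), 14 mm above the platform; axes as the rocker's. The bar stands on the platform, 210 mm long (x), 36 mm wide (y), 28 mm high; in its middle is a round boss 30 mm across whose top is 46 mm above the platform, with the knob over it.
- bar_back (a point): Middle of the bar's other long face (-y side), 36 mm from bar_face, 14 mm above the platform: where it may be pushed. Nothing stands on the platform on that side. Near the middle the knob overhangs this face by 7 mm, from 46 mm above the platform up; beside the knob the face is clear.
- knob (a joint): Screw angle of the clamp knob in rad, 0 (2 turns open) to 12.566 (fully home, a hard stop); grows as it is screwed in, clockwise seen from above. It sinks 4 mm per turn; fully home its underside sits on the boss, and the bright spindle shows in the gap before that. Turning takes about 0.1 N m until it meets the hard stop. It stays where it is left.
- knob_mid (a point): Point on the knob's vertical axis at half its height, turning with it. The knob is a black round fluted knob 46 mm across and 28 mm high with a red top and a white mark; the axis is 2 mm towards -y from the bar's middle (20 mm from bar_face). Height above the platform: 60 mm when fully home, up to 68 mm when open.
- tray: Loose cream ribbed tube tray, 200 mm (its x) x 130 mm (its y), rim 26 mm high, about 0.4 kg, standing on the platform between bar and stop, up to about 8 degrees askew; origin under its centre, z up. Seven V grooves run along its y, 27 mm apart, the middle one at x = 0.
- tray_far (a point): Middle of the tray's long outer side that must bear on the stop (its +y side), 14 mm above the platform.
- tray_near (a point): Middle of the tray's long outer side that the bar must bear on (its -y side), 14 mm above the platform.
- tube_a: Closed sample tube 18 mm across, 100 mm long, with a purple cap, lying loose in a groove of the tray at x = -54 mm; origin at its middle, long axis y. Its top is about level with the tray's rim; the tubes weigh 18 g.
- tube_b: Closed sample tube 18 mm across, 100 mm long, with a purple cap, lying loose in a groove of the tray at x = 0 mm; origin at its middle, long axis y. Its top is about level with the tray's rim; the tubes weigh 18 g.
- tube_c: Closed sample tube 18 mm across, 100 mm long, with a red cap, lying loose in a groove of the tray at x = 54 mm; origin at its middle, long axis y. Its top is about level with the tray's rim; the tubes weigh 18 g.
- tube_rack: Blue tube rack with purple-capped tubes, 65 x 160 mm, 88 mm high, on the bench to the left; origin under its centre. To be left alone.
- reagent_bottle: Amber bottle 68 mm across, 165 mm high, on the bench to the left; origin under its centre. To be left alone.
- specimen_pot: Clear specimen pot with a yellow cap, 52 mm across, 65 mm high, on the bench; origin under its centre. To be left alone.
- tip_box: Grey pipette tip box with a pale blue cover, 85 x 122 mm, 63 mm high, on the bench to the right; origin under its centre. To be left alone.
- label_roll: White label roll lying flat, 80 mm across, 28 mm high, on the bench; origin under its centre. To be left alone.
Things that resemble listed ones, but are neither listed nor needed, are in the scene too. Leave any green, grey or yellow look-alike of the tube_a alone.

How it is judged:
On the way, in this order (a step that is already met when the one before it is completed fails the run):
1. the clamp bar has pushed the tray square against the stop and bears on it, the knob not yet home (y of tray_far in the frame of stop_face above -0.003 m and angle between the y axis of tray and the y axis of rocker, either way round below 0.035 rad and y of bar_face in the frame of tray_near above -0.003 m and value of joint knob below 9 rad), for 0.2 s.
2. the knob is screwed fully home (y of tray_far in the frame of stop_face above -0.003 m and angle between the y axis of tray and the y axis of rocker, either way round below 0.035 rad and y of bar_face in the frame of tray_near above -0.003 m and value of joint knob above 12.116 rad), for 0.2 s.
At the end, for the whole second after the job is handed in: The tray's far side is within 3 mm of the stop and square to it within 2 degrees, the bar's face is within 3 mm of the tray, the knob is home within 0.45 rad of its stop (12.566), the three tubes lie each in its own groove, and all is at rest (all of step 2 and linear speed of tray below 0.01 m/s and z of tube_a in the frame of tray between 0.012 and 0.026 m and x of tube_a in the frame of tray between -0.0675 and -0.0405 m and z of tube_b in the frame of tray between 0.012 and 0.026 m and x of tube_b in the frame of tray between -0.0135 and 0.0135 m and z of tube_c in the frame of tray between 0.012 and 0.026 m and x of tube_c in the frame of tray between 0.0405 and 0.0675 m); the robot touches nothing.
It fails at once if a thing on the bench (rack, bottle, pot, tip box or label roll) moved more than 30 mm (distance of any of tube_rack, reagent_bottle, specimen_pot, tip_box, label_roll from where it was at the start of the episode above 0.03 m).
It fails at once if a sample tube jumped out of its groove (z of any of tube_a, tube_b, tube_c in the frame of tray above 0.035 m).
It also fails if it takes over 72 s, if anything falls off the work surface, if the arm or the gripper's body presses on something with over 40 N, if the wrist force passes 120 N, or if a joint passes its speed limit or range.

ROBOT

A 6-joint arm with a two-finger parallel gripper is mounted at the origin on the work surface. World frame = base frame: x ahead of the robot, y to its left, z up, the work surface at z = 0. Lengths are in m, angles in rad, forces in N, time in s.
With the tool pointing down it reaches from about 0.35 to 0.725 m from the base axis. Payload 6 kg.
Tool frame: the origin (TCP) lies between the finger pads; the fingertips stand tip_reach ahead of it and the grasp point (between the pads) lies 11 mm behind it (tip_reach is the distance from the TCP to the fingertips, in m); z points along the fingers, y is the line along which they close (so a half turn about z gives the same grasp; the last joint's range is limited). The gripper opens to 85 mm and grips with 20 to 120 N. Pads are 22 mm wide; open, the fingers measure 114 mm over their backs; the gripper's body (76 mm by 85 mm) begins 54 mm behind the grasp point. The pads swing forward as they close: fully open they stand 13 mm farther back than shut.
Start: joints at [-0.774, 0.04, 0.085, 0, -1.615, -0.334], TCP at [0.268, -0.537, 0.239] pointing down, gripper open.
Joint ranges: [-2.56, 2.56], [-1.29, 2.01], [-1.08, 1.49], [-3.29, 1.98], [-2.81, -0.18], [-2.99, 2.99]. Speed limits (rad/s): [2.57, 2.57, 3.01, 3.14, 3.14, 3.14].

INTERFACE

Orientations are given as a unit quaternion [x, y, z, w].
In Python, from rig import * gives the robot as it stands.
- The arm moves only by the tool jog_arm, never from a script. Its argument "series" is one flat list of numbers, 6 for each row, row after row: the shift along the tool's x, y, z in m, then the turn, a rotation vector about the tool's x, y, z in degrees. A call has 1 to 20 rows; each row shifts and turns the commanded pose from where the row before left it, along the tool's axes as they then stand; what a row does not reach is not made up. A row lasts 1/12 s, in which the tool goes at most 41.7 mm and 7.16 degrees, less where a joint would pass 70% of its speed; a pose out of reach is approached as far as the arm can. A call is refused whole if a number of a shift passes 0.0417 or a number of a turn 7.16, either way. A call with a gripper value outside its range is refused whole. "claw" is the closure, from 0 (fully open) to 1 (shut), set as the call begins (left out, the last holds). The fingers move at their own pace and stop on an object; the grip force is fixed at half the most. Time passes only in rows, so rows that do not move let the fingers close. It gives the time, the measured TCP pose, the force, the opening and the grip force at its end, in the units of the state.
- observe(): the state, without advancing time (a new reading comes with each control period).
- snapshot(name): name is "side" or "top"; returns a dict with "img" (420x560x3 uint8, red, green, blue), "range_z" (420x560 float32, m along the optical axis (not along the pixel's ray), 0 where there is no reading), "intrinsics" (3x3 intrinsics, pixels), "extrinsics" (4x4, takes a point from camera to world coordinates). Camera axes: x right, y down, z forward; pixel columns grow to the right and rows downward; lengths in m; the calibration is good to about 2 mm. A picture is of the moment at which its call begins.
- sign_off(): hands the job in; it is judged then, once.
The state is a dict: "clock": time; "joint_pos": joint angles; "qvel": joint speeds; "tau": joint torques, N m; "position": TCP position; "ee_rot": TCP orientation; "wrist_force": force on the tool from outside, world axes, zero at the start; "moment": the same for the moment, N m; "grip_width": finger opening in m; "finger_force": force on a finger pad.
Only numpy, scipy, OpenCV 4.12 (cv2) and the standard library are available. Lean on these libraries where they do the work, as an engineer would, in place of code of your own. Each camera call takes 0.05 s, during which the arm holds its last target. There are 200 camera calls.

## Working session

There is one attempt and no reset: what is moved stays moved. The work goes in short steps, Python scripts to look and compute and a tool call to move; the robot and the scene stay as the last step left them, time stands still between calls to the robot, and variables do not carry over. Pictures are saved under pics/ and viewed, at most 10 in all, crops included, and the job is handed in when it is done.

Besides the shell and the picture viewer there is one more tool, called after "Request:" as name(argument=value, ...) on one line, values as JSON. jog_arm: Moves the arm, as the interface text tells. Its arguments: {"type":"object","properties":{"series":{"type":"array"},"claw":{"type":"number"}},"required":["series"]}

```bash
mkdir -p pics; ls; cat > h.py <<'E'
from rig import *
import numpy as np, cv2
def save(s,n,box=None,scale=1):
    im=s["img"][:,:,::-1]
    if box: im=im[box[1]:box[3],box[0]:box[2]]
    cv2.imwrite("pics/"+n,cv2.resize(im,None,fx=scale,fy=scale,interpolation=cv2.INTER_CUBIC))
def ray(s,u,v,z):
    K=s["intrinsics"];T=s["extrinsics"]
    d=T[:3,:3]@np.linalg.solve(K,[u,v,1.]);o=T[:3,3]
    return o+d*(z-o[2])/d[2]
def cloud(s):
    K=s["intrinsics"];T=s["extrinsics"];Z=s["range_z"]
    v,u=np.mgrid[:Z.shape[0],:Z.shape[1]]
    P=np.stack([(u-K[0,2])/K[0,0]*Z,(v-K[1,2])/K[1,1]*Z,Z],-1)
    W=P@T[:3,:3].T+T[:3,3]; W[Z<=0]=np.nan
    return W
E
python3 - <<'E'
from h import *
print(observe())
for n in("top","side"):
    s=snapshot(n);save(s,n+"0.png",scale=1.4);np.savez(n+"0.npz",**s);print(n,s["extrinsics"],s["intrinsics"])
E
```

```text
pics
{'clock': 0.0, 'joint_pos': array([-7.74328929e-01,  4.08052143e-02,  8.37870949e-02, -4.90043923e-04,
       -1.61549657e+00, -3.33705229e-01]), 'qvel': array([-0.00058902,  0.00033843,  0.00070976, -0.00057378,  0.00113844,
       -0.00045399]), 'tau': array([-8.25008028e-04, -3.68205571e+01,  3.47405720e+01,  6.93199039e+00,
       -5.44513139e-03,  2.27234943e-05]), 'position': array([ 0.26779165, -0.53656308,  0.23826436]), 'ee_rot': array([-2.29332382e-01,  9.73347759e-01,  8.56695969e-04, -2.53349625e-04]), 'wrist_force': array([-0.36339925,  0.16608829, -0.430757  ]), 'moment': array([-0.0388303 ,  0.00173306, -0.0037959 ]), 'finger_force': 0.0, 'grip_width': 0.08493302683366566}
top [[ 0.0177163  -0.99679728  0.07798284  0.383221  ]
 [-0.99943276 -0.01988927 -0.02717673 -0.00488583]
 [ 0.02864071 -0.07745713 -0.99658422  1.14989985]
 [ 0.          0.          0.          1.        ]] [[388.3410325    0.         279.9159066 ]
 [  0.         388.3410325  207.04197388]
 [  0.           0.           1.        ]]
side [[-0.90890951 -0.27525686  0.3132366   0.05124649]
 [-0.41673929  0.62582557 -0.65929563  0.84109355]
 [-0.01455583 -0.72977806 -0.68352915  1.06268396]
 [ 0.          0.          0.          1.        ]] [[405.59897513   0.         281.73410729]
 [  0.         405.59897513 206.17885696]
 [  0.           0.           1.        ]]
```

View pics/top0.png

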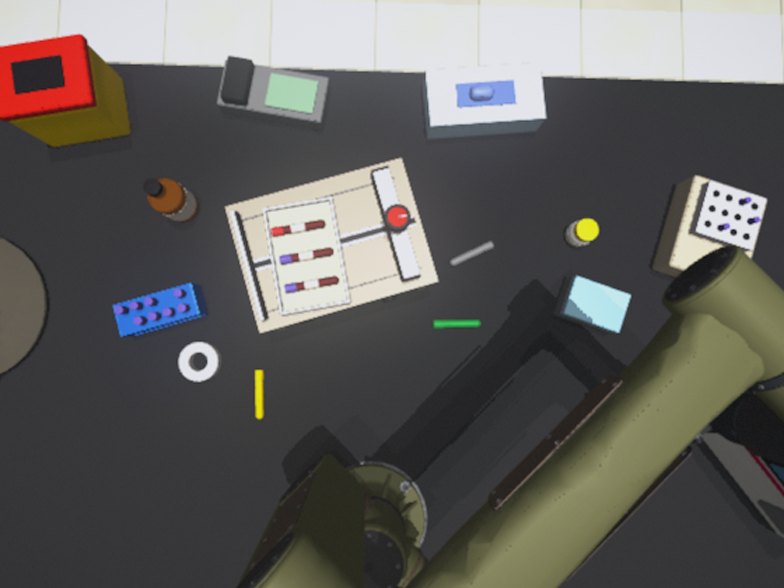

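View pics/side0.png

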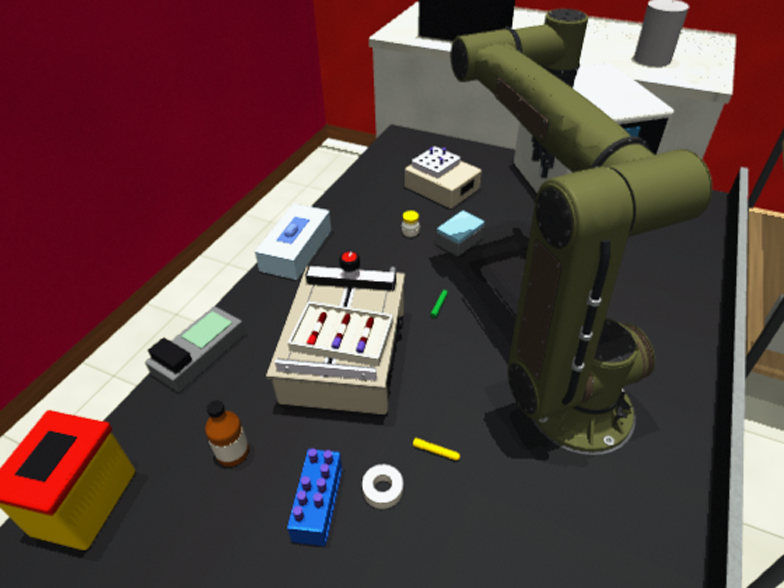

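Top view (image left = world +y): the rocker platform has corners near (225,205), (402,158), (438,283) and (262,332). The knob is red at (397,217), the bar runs (380,170)–(412,278), the tray is at (307,256), and the stop runs (238,212)–(263,320). Knob look-alikes are the yellow pot cap at (586,230), the red-topped box at (45,75) and the red tube cap at (278,231). I choose the red disc with the white mark on the bar, at (397,217).

```bash
cat > m.py <<'E'
from h import *
def rocker(s):
    W=cloud(s)
    m=(abs(W[...,2]-.130)<.02)&(W[...,0]>.3)&(W[...,0]<.8)&(abs(W[...,1])<.35)
    m|=(W[...,2]>.12)&(W[...,2]<.23)&(W[...,0]>.3)&(W[...,0]<.8)&(abs(W[...,1])<.25)
    n,l,st,c=cv2.connectedComponentsWithStats(m.astype(np.uint8))
    k=1+np.argmax(st[1:,4]); P=W[l==k]; lo=P[abs(P[:,2]-.13)<.008]
    r=cv2.minAreaRect(lo[:,:2].astype(np.float32)); return r,P,np.median(lo[:,2])
def red(s,lo=(0,140,110),box=None):
    h=cv2.cvtColor(s["img"],cv2.COLOR_RGB2HSV)
    m=cv2.inRange(h,lo,(8,255,255))|cv2.inRange(h,(172,lo[1],lo[2]),(180,255,255))
    return m
E
python3 - <<'E'
from m import *
s=dict(np.load("top0.npz"))
r,P,z=rocker(s);print(r,z)
W=cloud(s)
c4=[ray(s,u/1.4,v/1.4,.13)[:2].round(4) for u,v in((226,206),(402,159),(437,283),(262,331))];print(c4)
b=cv2.boxPoints(r);print(b)
# knob red
m=red(s);n,l,st,c=cv2.connectedComponentsWithStats(m)
for k in range(1,n):
    if st[k,4]>15: print(st[k],c[k],np.nanmedian(W[l==k],0),ray(s,*c[k],.212))
save(s,"knob.png",(255,95,325,215),8) if 0 else save(s,"top_crop.png",(150,100,330,250),4.4)
E
```

```text
((0.5479711890220642, 0.08516328036785126), (0.2507590651512146, 0.35038959980010986), 17.321147918701172) 0.12924189088143423
[array([0.6156, 0.2834]), array([ 0.7153, -0.0477]), array([ 0.4777, -0.1177]), array([0.3815, 0.2074])]
[[ 0.37611723  0.21508425]
 [ 0.48043776 -0.11941551]
 [ 0.71982515 -0.04475769]
 [ 0.6155046   0.28974205]]
[   0   25   67   60 2430] [32.62962963 54.82469136] [0.83194421 0.60171492 0.17441344] [0.81900123 0.58296484 0.212     ]
[277 148  14  14 132] [282.9469697  154.41666667] [ 0.58538076 -0.0356429   0.21035488] [ 0.58604859 -0.03559744  0.212     ]
[195 162   8   6  40] [198.425 164.85 ] [0.56553669 0.17953127 0.15562914] [0.55545026 0.16936689 0.212     ]
```

View pics/top_crop.png

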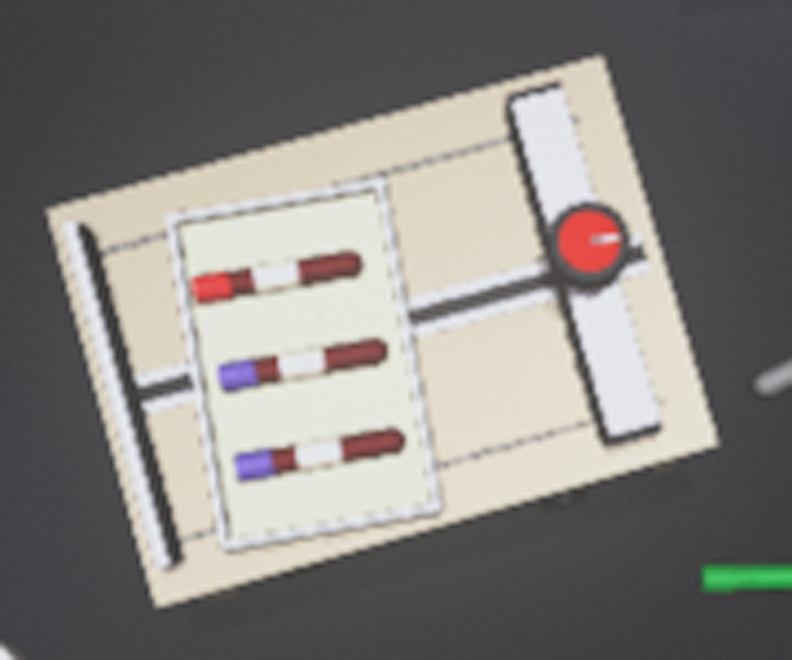

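```bash
cat >> h.py <<'E'
from scipy.spatial.transform import Rotation as R
C=np.array([.548,.085]);A=np.radians(17.3)
ex=np.array([np.cos(A),np.sin(A)]);ey=np.array([-np.sin(A),np.cos(A)])
def rk(x,y,z): return np.r_[C+x*ex+y*ey,z]
def inrk(p): d=np.array(p[:2])-C; return np.array([d@ex,d@ey])
def go(p):
    o=observe(); r=R.from_quat(o["ee_rot"]); d=r.inv().apply(np.array(p)-o["position"])
    X=r.as_matrix(); print("pos",o["position"].round(4),"rk",inrk(o["position"]).round(4),"shift",d.round(4),"yturn_to_rockery(deg)",np.degrees(np.arctan2(X[1,1],X[0,1])).round(2)-107.3,"zaxis",X[:,2].round(4),"j6",np.degrees(o["joint_pos"][5]).round(1),"F",o["wrist_force"].round(1),"t",o["clock"])
E
python3 - <<'E'
from h import *
import rig
print([ (n,getattr(rig,n)) for n in dir(rig) if 'tip' in n or 'reach' in n],[n for n in dir(rig) if n[0]!='_'])
print(rk(0,-.127,.28)); go(rk(0,-.127,.28))
E
```

```text
[('tip_reach', 0.008)] ['MotionError', 'observe', 'sign_off', 'snapshot', 'tip_reach']
[ 0.58576661 -0.03625462  0.28      ]
pos [ 0.2678 -0.5366  0.2384] rk [-0.4524 -0.5101] shift [-0.5079  0.3058 -0.0412] yturn_to_rockery(deg) 9.219999999999999 zaxis [-8.0e-04  1.4e-03 -1.0e+00] j6 -19.1 F [-0.9  0.2  0. ] t 0.1
```

Request:
jog_arm(series=[0,0,-0.02,0,0,0,-0.0282,0.017,-0.0012,0,0,0,-0.0282,0.017,-0.0012,0,0,0,-0.0282,0.017,-0.0012,0,0,0,-0.0282,0.017,-0.0012,0,0,0,-0.0282,0.017,-0.0012,0,0,0,-0.0282,0.017,-0.0012,0,0,0,-0.0282,0.017,-0.0012,0,0,0,-0.0282,0.017,-0.0012,0,0,0,-0.0282,0.017,-0.0012,0,0,0,-0.0282,0.017,-0.0012,0,0,0,-0.0282,0.017,-0.0012,0,0,0,-0.0282,0.017,-0.0012,0,0,0,-0.0282,0.017,-0.0012,0,0,0,-0.0282,0.017,-0.0012,0,0,0,-0.0282,0.017,-0.0012,0,0,0,-0.0282,0.017,-0.0012,0,0,0,-0.0282,0.017,-0.0012,0,0,0,-0.0282,0.017,-0.0012,0,0,0], claw=0)

```text
clock: 1.68
position: [0.586, -0.0348, 0.2805]
ee_rot: [-0.229, 0.973, 0.0, -0.0]
wrist_force: [0.2, -1.0, 0.7]
grip_width: 0.0853
finger_force: 0.0
```

Request:
jog_arm(series=[0,0,0,0,0,-7.1,0,0,0,0,0,-7.1,0,0,0,0,0,-7.1,0,0,0,0,0,-7.1,0,0,0,0,0,-7.1,0,0,0,0,0,-7.1,0,0,0,0,0,-7.1,0,0,0,0,0,-7.1,0,0,0,0,0,-7.1,0,0,0,0,0,-7.1,0,0,0,0,0,-7.1,0,0,0,0,0,-7.1])

```text
clock: 2.68
position: [0.5853, -0.0364, 0.2803]
ee_rot: [0.829, -0.559, -0.0, 0.0]
wrist_force: [-0.1, 0.0, 0.6]
grip_width: 0.0854
finger_force: 0.0
```

```bash
python3 - <<'E'
from h import *
go(rk(0,-.127,.28))
s=snapshot("side");save(s,"s1.png",(170,130,330,310),4); np.savez("s1.npz",**s)
E
```

```text
pos [ 0.5853 -0.0364  0.2803] rk [-0.0005 -0.127 ] shift [ 0.     -0.0005  0.0003] yturn_to_rockery(deg) -265.23 zaxis [-0.0011  0.     -1.    ] j6 6.1 F [-0.1  0.   0.6] t 2.6833
```

```bash
python3 - <<'E'
from h import *
print(np.degrees(observe()["joint_pos"]).round(1))
E
```

```text
[ 16.    0.8   7.6  -0.  -96.9   6.5]
```

View pics/s1.png

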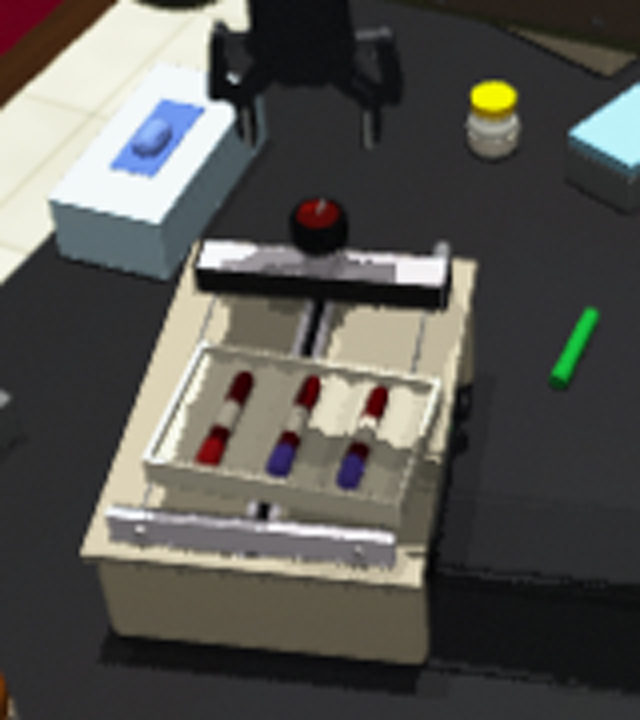

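Request:
jog_arm(series=[0,0,0,0,0,-7.1,0,0,0,0,0,-7.1,0,0,0,0,0,-7.1,0,0,0,0,0,-7.1,0,0,0,0,0,-7.1,0,0,0,0,0,-7.1,0,0,0,0,0,-7.1,0,0,0,0,0,-7.1,0,0,0,0,0,-7.1,0,0,0,0,0,-7.1,0,0,0,0,0,-7.1,0,0,0,0,0,-7.1,0,0,0.03,0,0,0])

```text
clock: 3.82
position: [0.5873, -0.0369, 0.2567]
ee_rot: [0.989, 0.149, 0.005, 0.001]
wrist_force: [-0.0, 0.7, 1.6]
grip_width: 0.0855
finger_force: 0.0
```

```bash
python3 - <<'E'
from h import *
from m import red
go(rk(0,-.127,.188))
# knob axis from the two views (red disc centre), z unknown
T=dict(np.load("top0.npz"));S=dict(np.load("side0.npz"))
Ws=cloud(S)
m=red(S);n,l,st,c=cv2.connectedComponentsWithStats(m)
for k in range(1,n):
    if 20<st[k,4]<400:
        w=np.nanmedian(Ws[l==k],0);print(c[k],w,inrk(w),ray(S,*c[k],.212),inrk(ray(S,*c[k],.212)))
print(inrk([.586,-.0356]))
E
```

```text
pos [ 0.5873 -0.0369  0.2567] rk [ 0.0013 -0.1281] shift [-0.0019 -0.0013  0.0687] yturn_to_rockery(deg) -180.19 zaxis [ 9.6e-03 -2.0e-04 -1.0e+00] j6 91.1 F [-0.   0.7  1.6] t 3.8167
[508.03254438   9.56508876] [-0.09576081 -2.04723005  0.24635763] [-1.24870923 -1.84433138] [-0.1009355  -2.16792006  0.212     ] [-1.28954    -1.95802265]
[248.91525424 183.20338983] [ 0.58465161 -0.03504188  0.21172825] [-0.00070392 -0.12551055] [ 0.58523296 -0.03614981  0.212     ] [-0.00047833 -0.12674123]
[222.61538462 241.69230769] [0.56385934 0.17839062 0.15587036] [0.0429139  0.08444953] [0.53247371 0.22045486 0.212     ] [0.02545698 0.13394412]
[ 0.0004175 -0.1264444]
```

Request:
jog_arm(series=[0,-0.0005,0.017,0,0,0,0,0,0.017,0,0,0,0,0,0.017,0,0,0,0,0,0.017,0,0,0,0,0,0,0,0,0,0,0,0,0,0,0])

```text
clock: 4.32
position: [0.5848, -0.0361, 0.1821]
ee_rot: [0.989, 0.146, -0.001, 0.0]
wrist_force: [0.1, 0.4, 1.3]
grip_width: 0.0855
finger_force: 0.0
```

```bash
python3 - <<'E'
from h import *
go(rk(0,-.127,.188))
E
```

```text
pos [ 0.5848 -0.0361  0.1821] rk [-0.0009 -0.1266] shift [ 0.0009  0.0004 -0.0059] yturn_to_rockery(deg) -180.49 zaxis [-2.3e-03 -6.0e-04 -1.0e+00] j6 90.8 F [0.1 0.4 1.3] t 4.3167
```

Overshot 6 mm; raise it, then grip.

Request:
jog_arm(series=[0.001,0,-0.005,0,0,0,0,0,0,0,0,0])

```text
clock: 4.48
position: [0.5873, -0.0358, 0.1907]
ee_rot: [0.989, 0.147, 0.002, 0.0]
wrist_force: [0.6, -1.3, -0.1]
grip_width: 0.0856
finger_force: 0.0
```

Request:
jog_arm(series=[0,0,0,0,0,0,0,0,0,0,0,0,0,0,0,0,0,0,0,0,0,0,0,0,0,0,0,0,0,0,0,0,0,0,0,0,0,0,0,0,0,0,0,0,0,0,0,0], claw=1)

```text
clock: 5.15
position: [0.5865, -0.0359, 0.1887]
ee_rot: [0.989, 0.147, 0.0, 0.0]
wrist_force: [-1.3, -1.0, 5.5]
grip_width: 0.0448
finger_force: 61.0
```

```bash
python3 - <<'E'
from h import *
go(rk(0,0,.187))
s=snapshot("side");save(s,"s2.png",(170,130,330,310),3.3)
E
```

```text
pos [ 0.5865 -0.0359  0.1887] rk [ 0.0008 -0.1268] shift [-0.0016 -0.1268  0.0016] yturn_to_rockery(deg) -180.38 zaxis [ 1.e-03 -3.e-04 -1.e+00] j6 90.9 F [-1.3 -1.   5.5] t 5.15
```

View pics/s2.png

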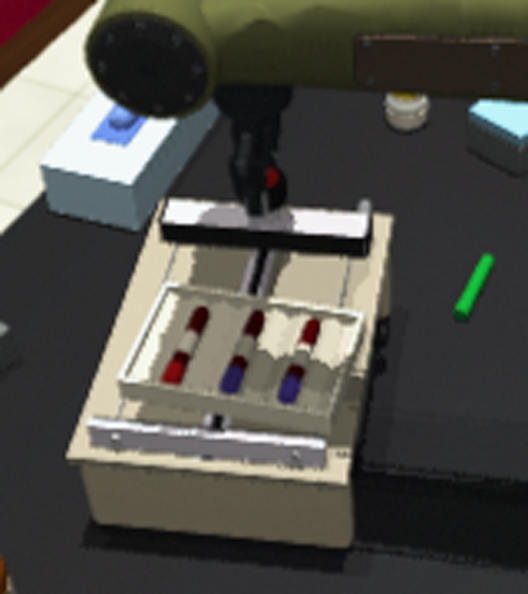

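Request:
jog_arm(series=[0,-0.005,0,0,0,0,0,-0.005,0,0,0,0,0,-0.005,0,0,0,0,0,-0.005,0,0,0,0,0,-0.005,0,0,0,0,0,-0.005,0,0,0,0,0,-0.005,0,0,0,0,0,-0.005,0,0,0,0,0,-0.005,0,0,0,0,0,-0.005,0,0,0,0,0,-0.005,0,0,0,0,0,-0.005,0,0,0,0,0,-0.005,0,0,0,0,0,-0.005,0,0,0,0,0,-0.005,0,0,0,0,0,-0.005,0,0,0,0,0,-0.005,0,0,0,0,0,-0.005,0,0,0,0,0,-0.005,0,0,0,0,0,0,0,0,0,0])

```text
clock: 6.87
position: [0.5583, 0.0548, 0.1887]
ee_rot: [0.989, 0.147, -0.0, 0.001]
wrist_force: [-2.1, -3.0, 6.3]
grip_width: 0.0443
finger_force: 61.0
```

```bash
python3 - <<'E'
from h import *
go(rk(0,0,.187))
E
```

```text
pos [0.5583 0.0548 0.1887] rk [ 0.0008 -0.0319] shift [-0.0011 -0.0319  0.0016] yturn_to_rockery(deg) -180.39 zaxis [ 0.     -0.0016 -1.    ] j6 80.7 F [-2.1 -3.   6.3] t 6.8667
```

Request:
jog_arm(series=[0,-0.003,0,0,0,0,0,-0.003,0,0,0,0,0,-0.003,0,0,0,0,0,-0.003,0,0,0,0,0,-0.003,0,0,0,0,0,-0.003,0,0,0,0,0,-0.003,0,0,0,0,0,-0.003,0,0,0,0,0,-0.002,0,0,0,0,0,-0.002,0,0,0,0,0,0,0,0,0,0])

```text
clock: 7.78
position: [0.5502, 0.0807, 0.1886]
ee_rot: [0.989, 0.147, -0.0, 0.001]
wrist_force: [-2.0, -5.4, 6.4]
grip_width: 0.0448
finger_force: 61.1
```

Request:
jog_arm(series=[0,-0.001,0,0,0,0,0,-0.001,0,0,0,0,0,0,0,0,0,0])

```text
clock: 8.03
position: [0.5497, 0.0824, 0.1887]
ee_rot: [0.989, 0.147, -0.0, 0.001]
wrist_force: [-0.2, -6.0, 5.5]
grip_width: 0.0445
finger_force: 61.1
```

```bash
python3 - <<'E'
from h import *
go(rk(0,0,.187))
E
```

```text
pos [0.5497 0.0824 0.1887] rk [ 0.0009 -0.003 ] shift [-0.0009 -0.003   0.0017] yturn_to_rockery(deg) -180.44 zaxis [-1.e-04 -3.e-03 -1.e+00] j6 77.5 F [-0.2 -6.   5.5] t 8.0333
```

Request:
jog_arm(series=[0,-0.001,0,0,0,0,0,-0.001,0,0,0,0,0,0,0,0,0,0])

```text
clock: 8.28
position: [0.5493, 0.0835, 0.1887]
ee_rot: [0.989, 0.146, -0.0, 0.002]
wrist_force: [0.6, -9.9, 4.8]
grip_width: 0.0442
finger_force: 61.2
```

Request:
jog_arm(series=[0,-0.001,0,0,0,0,0,0,0,0,0,0])

```text
clock: 8.45
position: [0.5493, 0.0836, 0.1887]
ee_rot: [0.989, 0.146, -0.0, 0.003]
wrist_force: [2.4, -13.1, 4.3]
grip_width: 0.0452
finger_force: 61.2
```

```bash
python3 - <<'E'
from h import *
go(rk(0,0,.187))
s=snapshot("side");save(s,"s3.png",(170,130,330,310),3.3);np.savez("s3.npz",**s)
s=snapshot("top");np.savez("t3.npz",**s)
E
```

```text
pos [0.5493 0.0836 0.1887] rk [ 0.0008 -0.0017] shift [-0.0008 -0.0017  0.0017] yturn_to_rockery(deg) -180.51 zaxis [ 5.0e-04 -5.7e-03 -1.0e+00] j6 77.2 F [  2.4 -13.1   4.3] t 8.45
```

View pics/s3.png

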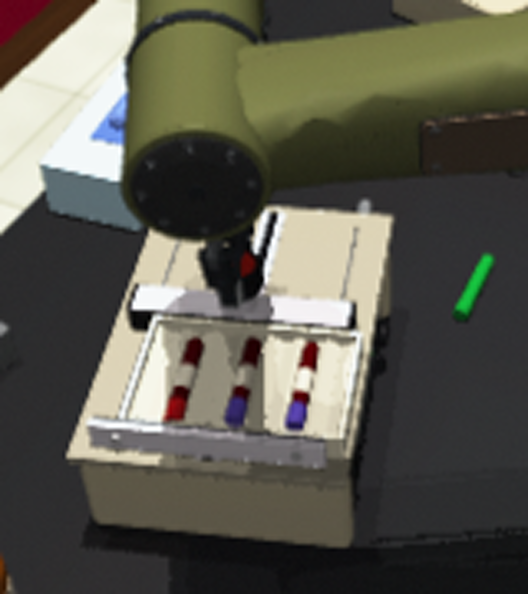

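The tray looks square on the stop with the tubes in their grooves, and the bar is at its near rim. Force is rising; one more small push will confirm that it is bottomed.

Request:
jog_arm(series=[0,-0.001,0,0,0,0,0,-0.001,0,0,0,0,0,0,0,0,0,0])

```text
clock: 8.8
position: [0.5492, 0.0838, 0.1887]
ee_rot: [0.989, 0.145, -0.0, 0.004]
wrist_force: [6.4, -19.1, 1.6]
grip_width: 0.0445
finger_force: 61.2
```

```bash
python3 - <<'E'
from h import *
go(rk(0,0,.187))
s=snapshot("side");np.savez("s4.npz",**s)
W=cloud(s);
# near-side edges in the rocker frame: points at rim height .156 & stop/bar top .158
P=W.reshape(-1,3);c=s["img"].reshape(-1,3);q=(P[:,:2]-C)@np.c_[ex,ey]
for x0 in(-.085,-.04,.04,.085):
    m=(abs(q[:,0]-x0)<.008)&(P[:,2]>.150)&(P[:,2]<.165)&(q[:,1]>-.06)&(q[:,1]<.18)
    h=np.histogram(q[m,1],np.arange(-.06,.18,.004))[0];print(x0,h)
E
```

```text
pos [0.5492 0.0838 0.1887] rk [ 0.0008 -0.0015] shift [-0.0008 -0.0015  0.0017] yturn_to_rockery(deg) -180.57999999999998 zaxis [ 0.0012 -0.0087 -1.    ] j6 77.0 F [  6.4 -19.1   1.6] t 8.8
-0.085 [ 0  0  0  0  0  0  0  0  0  0  0  2  7  5  3  5  6  4  7  7  4  8  0  0
  0  2  2  1  3  3  2  1  1  3  2  3  2  1  4  0  3  1  1  1  4  1  2  2
  2  1  2  2  6  4  9 11  3  0  0]
-0.04 [ 0  0  0  0  0  0  0  0  0  0  0  5  4  5  4  5  5  4  7  5  5  7  0  0
  0  0  0  0  0  0  0  0  0  1  0  0  0  0  0  0  0  0  0  0  0  0  0  0
  0  0  0  5  4  5  6 12  1  0  0]
0.04 [ 0  0  0  0  0  0  0  0  0  0  3  2  2  6  5  5  3  4  8  6  7  5  0  0
  0  1  2  2  4  1  5  3  2  2  2  5  3  4  1  3  5  2  2  5  4  2  3  3
  3  4  6  2  3  5  8 15  0  0  0]
0.085 [ 0  0  0  0  0  0  0  0  0  0  0  2  7  5  3  5  2  3  8  6  4  1  1  1
  1  2  3  0  1  1  0  2  2  0  2  3  2  0  0  2  1  1  0  1  2  1  1  1
  1  1  1  1  2  5  8 13  1  0  0]
```

Request:
jog_arm(series=[0,0.0013,0,0,0,0,0,0,0,0,0,0,0,0,8e-05,0,0,6.5,0,0,8e-05,0,0,6.5,0,0,8e-05,0,0,6.5,0,0,8e-05,0,0,6.5,0,0,8e-05,0,0,6.5,0,0,8e-05,0,0,6.5,0,0,8e-05,0,0,6.5,0,0,8e-05,0,0,6.5,0,0,8e-05,0,0,6.5,0,0,0,0,0,0])

```text
clock: 9.85
position: [0.549, 0.0825, 0.1881]
ee_rot: [0.933, -0.359, 0.001, 0.004]
wrist_force: [2.8, -18.4, 4.3]
grip_width: 0.0448
finger_force: 61.4
```

```bash
python3 - <<'E'
from h import *
go(rk(0,0,.187));print(observe()["moment"])
E
```

```text
pos [0.549  0.0825 0.1881] rk [ 0.0002 -0.0027] shift [-0.0024 -0.0013  0.001 ] yturn_to_rockery(deg) -239.44 zaxis [-3.0e-04 -8.7e-03 -1.0e+00] j6 18.3 F [  2.8 -18.4   4.3] t 9.85
[-6.28786004 -0.91936883 -0.05187436]
```

Request:
jog_arm(series=[0,0,8e-05,0,0,7,0,0,8e-05,0,0,7,0,0,8e-05,0,0,7,0,0,8e-05,0,0,7,0,0,8e-05,0,0,7,0,0,8e-05,0,0,7,0,0,8e-05,0,0,7,0,0,8e-05,0,0,7,0,0,8e-05,0,0,7,0,0,8e-05,0,0,7,0,0,8e-05,0,0,7,0,0,8e-05,0,0,7,0,0,8e-05,0,0,7,0,0,8e-05,0,0,7,0,0,8e-05,0,0,7,0,0,8e-05,0,0,7,0,0,8e-05,0,0,7,0,0,8e-05,0,0,7,0,0,0,0,0,0])

```text
clock: 11.43
position: [0.5468, 0.083, 0.1865]
ee_rot: [-0.104, 0.995, -0.004, -0.003]
wrist_force: [-10.6, -14.9, 9.4]
grip_width: 0.0449
finger_force: 62.3
```

```bash
python3 - <<'E'
from h import *
go(rk(0,0,.187));print(observe()["moment"])
s=snapshot("side");save(s,"s5.png",(170,130,330,310),3.3)
E
```

```text
pos [0.5468 0.083  0.1865] rk [-0.0017 -0.0015] shift [-0.0016  0.0017 -0.0005] yturn_to_rockery(deg) -5.409999999999997 zaxis [-0.0051 -0.0081 -1.    ] j6 -107.7 F [-10.6 -14.9   9.4] t 11.4333
[-5.10714318  3.15508091 -0.04623579]
```

View pics/s5.png

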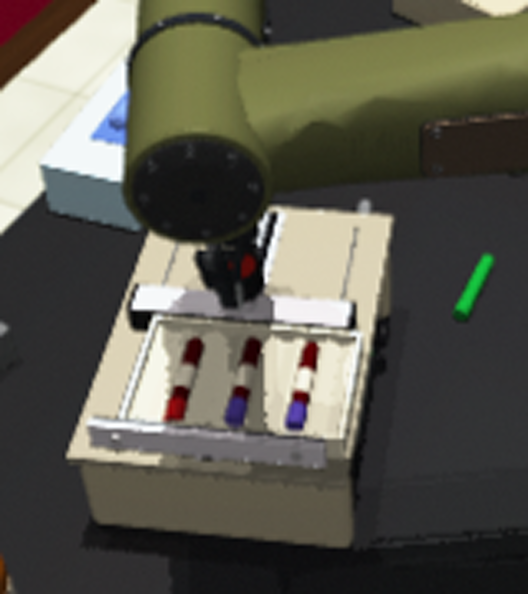

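Request:
jog_arm(series=[0,0,8e-05,0,0,7,0,0,8e-05,0,0,7,0,0,8e-05,0,0,7,0,0,8e-05,0,0,7,0,0,8e-05,0,0,7,0,0,8e-05,0,0,7,0,0,8e-05,0,0,7,0,0,0,0,0,0])

```text
clock: 12.15
position: [0.5471, 0.0841, 0.186]
ee_rot: [0.318, 0.948, -0.004, -0.001]
wrist_force: [-9.2, -12.9, 9.3]
grip_width: 0.0444
finger_force: 62.4
```

Request:
jog_arm(series=[0,0,0,0,0,0,0,0,0,0,0,0,0,0,0,0,0,0,0,0,0,0,0,0,0,0,0,0,0,0], claw=0)

```text
clock: 12.57
position: [0.5487, 0.0879, 0.1848]
ee_rot: [0.314, 0.95, 0.0, -0.0]
wrist_force: [0.2, -0.3, 0.1]
grip_width: 0.0857
finger_force: 0.0
```

```bash
python3 - <<'E'
from h import *
go(rk(0,-.0005,.186));print(observe()["moment"])
E
```

```text
pos [0.5487 0.0879 0.1848] rk [0.0016 0.0026] shift [-0.0015 -0.0031 -0.0012] yturn_to_rockery(deg) -53.86 zaxis [-5.e-04  3.e-04 -1.e+00] j6 -156.3 F [ 0.2 -0.3  0.1] t 12.5667
[ 0.0037599  -0.01163532  0.02694912]
```

Request:
jog_arm(series=[-0.0015,-0.003,0,0,0,-7.1,0,0,0,0,0,-7.1,0,0,0,0,0,-7.1,0,0,0,0,0,-7.1,0,0,0,0,0,-7.1,0,0,0,0,0,-7.1,0,0,0,0,0,-7.1,0,0,0,0,0,-7.1,0,0,0,0,0,-7.1,0,0,0,0,0,-7.1,0,0,0,0,0,-7.1,0,0,0,0,0,-7.1,0,0,0,0,0,-7.1,0,0,0,0,0,-7.1,0,0,0,0,0,-7.1,0,0,0,0,0,-7.1,0,0,0,0,0,-7.1,0,0,0,0,0,-7.1,0,0,0,0,0,-7.1,0,0,0,0,0,-7.1])

```text
clock: 14.23
position: [0.5482, 0.0845, 0.185]
ee_rot: [0.798, -0.603, -0.0, -0.0]
wrist_force: [0.4, 0.7, -0.5]
grip_width: 0.0851
finger_force: 0.0
```

Request:
jog_arm(series=[0,0,0,0,0,-7.1,0,0,0,0,0,-7.1,0,0,0,0,0,-7.1,0,0,0,0,0,-7.1,0,0,0,0,0,-7.1,0,0,0,0,0,-7.1,0,0,0,0,0,-7.1,0,0,0,0,0,-7.1,0,0,0,0,0,-7.1,0,0,0,0,0,-7.1,0,0,0,0,0,-7.1,0,0,0,0,0,-7.1,0,0,0,0,0,-7.1,0,0,0,0,0,0,0,0,0,0,0,0])

```text
clock: 15.48
position: [0.5482, 0.0844, 0.185]
ee_rot: [0.988, 0.152, -0.0, -0.0]
wrist_force: [0.5, 0.5, 0.7]
grip_width: 0.0854
finger_force: 0.0
```

```bash
python3 - <<'E'
from h import *
from m import red
go(rk(0,-.0,.186))
for v in("side","top"):
    s=snapshot(v);m=red(s,(0,120,70));n,l,st,c=cv2.connectedComponentsWithStats(m);W=cloud(s)
    for k in range(1,n):
        w=np.nanmedian(W[l==k],0)
        if st[k,4]>10 and abs(w[2]-.2)<.02: print(v,st[k],c[k],w,inrk(w))
E
```

```text
pos [0.5482 0.0844 0.185 ] rk [ 0.     -0.0007] shift [-0.     -0.0007 -0.001 ] yturn_to_rockery(deg) -179.78 zaxis [-3.e-04  1.e-04 -1.e+00] j6 78.0 F [0.5 0.5 0.7] t 15.4833
side [ 368    0   96   16 1010] [422.5970297    5.31782178] [ 0.37825738 -2.04749378  0.211564  ] [-0.79621367 -1.98554428]
side [242 208   5   6  18] [244.22222222 210.5       ] [0.53930197 0.08042793 0.20921305] [-0.00966416 -0.00177865]
```

Request:
jog_arm(series=[0,-0.0015,0,0,0,0,0,0,0,0,0,0,0,0,0,0,0,0,0,0,0,0,0,0,0,0,0,0,0,0,0,0,0,0,0,0,0,0,0,0,0,0,0,0,0,0,0,0,0,0,0,0,0,0], claw=1)

```text
clock: 16.33
position: [0.5485, 0.0834, 0.1865]
ee_rot: [0.988, 0.153, 0.001, 0.002]
wrist_force: [1.4, -8.0, 2.8]
grip_width: 0.0446
finger_force: 61.8
```

```bash
python3 - <<'E'
from h import *
go(rk(0,-.0,.186))
E
```

```text
pos [0.5485 0.0834 0.1865] rk [ 0.     -0.0017] shift [-0.     -0.0017  0.0005] yturn_to_rockery(deg) -179.70999999999998 zaxis [ 0.002  -0.0034 -1.    ] j6 78.1 F [ 1.4 -8.   2.8] t 16.3333
```

Force is −8 N in y, so it is pressing snug. Stroke 2, 240°.

Request:
jog_arm(series=[0,0,8e-05,0,0,7,0,0,8e-05,0,0,7,0,0,8e-05,0,0,7,0,0,8e-05,0,0,7,0,0,8e-05,0,0,7,0,0,8e-05,0,0,7,0,0,8e-05,0,0,7,0,0,8e-05,0,0,7,0,0,8e-05,0,0,7,0,0,8e-05,0,0,7,0,0,8e-05,0,0,7,0,0,8e-05,0,0,7,0,0,8e-05,0,0,7,0,0,8e-05,0,0,7,0,0,8e-05,0,0,7,0,0,8e-05,0,0,7,0,0,8e-05,0,0,7,0,0,8e-05,0,0,7,0,0,0,0,0,0])

```text
clock: 17.92
position: [0.5479, 0.0825, 0.1851]
ee_rot: [-0.582, 0.813, -0.002, -0.001]
wrist_force: [-0.2, -10.4, 3.8]
grip_width: 0.0449
finger_force: 62.1
```

Request:
jog_arm(series=[0,0,8e-05,0,0,7,0,0,8e-05,0,0,7,0,0,8e-05,0,0,7,0,0,8e-05,0,0,7,0,0,8e-05,0,0,7,0,0,8e-05,0,0,7,0,0,8e-05,0,0,7,0,0,8e-05,0,0,7,0,0,8e-05,0,0,7,0,0,8e-05,0,0,7,0,0,8e-05,0,0,7,0,0,8e-05,0,0,7,0,0,8e-05,0,0,7,0,0,8e-05,0,0,7,0,0,8e-05,0,0,7,0,0,8e-05,0,0,7,0,0,0,0,0,0])

```text
clock: 19.33
position: [0.5475, 0.0834, 0.1838]
ee_rot: [0.348, 0.937, -0.002, 0.0]
wrist_force: [-4.0, -6.3, 6.1]
grip_width: 0.0447
finger_force: 62.3
```

```bash
python3 - <<'E'
from h import *
go(rk(0,-.0,.186));print(observe()["moment"])
E
```

```text
pos [0.5475 0.0834 0.1838] rk [-0.0009 -0.0014] shift [ 0.0006  0.0015 -0.0022] yturn_to_rockery(deg) -58.07 zaxis [-3.0e-04 -3.6e-03 -1.0e+00] j6 -160.3 F [-4.  -6.3  6.1] t 19.3333
[-2.2202345   1.16798933 -0.06921117]
```

Request:
jog_arm(series=[0,0,0,0,0,0,0,0,0,0,0,0,0,0,0,0,0,0,0,0,0,0,0,0,0,0,0,0,0,-7,0,0,0,0,0,-7,0,0,0,0,0,-7,0,0,0,0,0,-7,0,0,0,0,0,-7,0,0,0,0,0,-7,0,0,0,0,0,-7,0,0,0,0,0,-7,0,0,0,0,0,-7,0,0,0,0,0,-7,0,0,0,0,0,-7,0,0,0,0,0,-7,0,0,0,0,0,-7,0,0,0,0,0,-7,0,0,0,0,0,-7,0,0,0,0,0,-7], claw=0)

```text
clock: 21.0
position: [0.5478, 0.0859, 0.1823]
ee_rot: [-0.588, 0.809, 0.0, 0.0]
wrist_force: [0.2, -0.1, 0.4]
grip_width: 0.0855
finger_force: 0.0
```

Request:
jog_arm(series=[0,0,0,0,0,-7,0,0,0,0,0,-7,0,0,0,0,0,-7,0,0,0,0,0,-7,0,0,0,0,0,-7,0,0,0,0,0,-7,0,0,0,0,0,-7,0,0,0,0,0,-7,0,0,0,0,0,-7,0,0,0,0,0,-7,0,0,0,0,0,-7,0,0,0,0,0,-7,0,0,0,0,0,-7,0,0,0,0,0,-7,0,0,0,0,0,-7,0,0,0,0,0,-7,0,0,0,0,0,-7,0,0,0,0,0,-7,0,0,0,0,0,-7,0,0,0,0,0,-7])

```text
clock: 22.67
position: [0.5478, 0.0859, 0.1823]
ee_rot: [0.961, 0.276, -0.0, -0.0]
wrist_force: [-0.4, -0.1, -0.4]
grip_width: 0.0853
finger_force: 0.0
```

Request:
jog_arm(series=[0,0,0,0,0,0,0,0,0,0,0,0])

```text
clock: 22.83
position: [0.5478, 0.0858, 0.1824]
ee_rot: [0.962, 0.272, -0.0, -0.0]
wrist_force: [0.0, 0.4, 0.4]
grip_width: 0.0854
finger_force: 0.0
```

```bash
python3 - <<'E'
from h import *
go(rk(0,.0008,.183))
E
```

```text
pos [0.5478 0.0858 0.1824] rk [0.     0.0008] shift [-0.0001  0.     -0.0006] yturn_to_rockery(deg) -165.78 zaxis [-2.e-04  2.e-04 -1.e+00] j6 91.9 F [0.  0.4 0.4] t 22.8333
```

Request:
jog_arm(series=[0,0,0,0,0,0,0,0,0,0,0,0,0,0,0,0,0,0,0,0,0,0,0,0,0,0,0,0,0,0,0,0,0,0,0,0,0,0,0,0,0,0,0,0,0,0,0,0], claw=1)

```text
clock: 23.5
position: [0.5489, 0.0838, 0.1837]
ee_rot: [0.962, 0.272, 0.001, 0.002]
wrist_force: [4.8, -7.4, 1.7]
grip_width: 0.0446
finger_force: 62.1
```

Request:
jog_arm(series=[0,0,8e-05,0,0,7,0,0,8e-05,0,0,7,0,0,8e-05,0,0,7,0,0,8e-05,0,0,7,0,0,8e-05,0,0,7,0,0,8e-05,0,0,7,0,0,8e-05,0,0,7,0,0,8e-05,0,0,7,0,0,8e-05,0,0,7,0,0,8e-05,0,0,7,0,0,8e-05,0,0,7,0,0,8e-05,0,0,7,0,0,8e-05,0,0,7,0,0,8e-05,0,0,7,0,0,8e-05,0,0,7,0,0,8e-05,0,0,7,0,0,8e-05,0,0,7,0,0,8e-05,0,0,7,0,0,8e-05,0,0,7,0,0,8e-05,0,0,7])

```text
clock: 25.17
position: [0.5477, 0.082, 0.1826]
ee_rot: [-0.582, 0.813, -0.002, -0.002]
wrist_force: [-3.4, -11.3, 4.9]
grip_width: 0.0443
finger_force: 62.6
```

Request:
jog_arm(series=[0,0,8e-05,0,0,7,0,0,8e-05,0,0,7,0,0,8e-05,0,0,7,0,0,8e-05,0,0,7,0,0,8e-05,0,0,7,0,0,8e-05,0,0,7,0,0,8e-05,0,0,7,0,0,8e-05,0,0,7,0,0,8e-05,0,0,7,0,0,8e-05,0,0,7,0,0,8e-05,0,0,7,0,0,8e-05,0,0,7,0,0,0,0,0,0])

```text
clock: 26.25
position: [0.5497, 0.0827, 0.1827]
ee_rot: [0.11, 0.994, -0.002, 0.003]
wrist_force: [7.1, -11.2, 5.5]
grip_width: 0.0449
finger_force: 63.3
```

```bash
python3 - <<'E'
from h import *
go(rk(0,.0008,.183));print(observe()["moment"])
E
```

```text
pos [0.5497 0.0827 0.1827] rk [ 0.001  -0.0027] shift [ 0.0026  0.0026 -0.0003] yturn_to_rockery(deg) -29.92 zaxis [ 0.0057 -0.005  -1.    ] j6 -132.2 F [  7.1 -11.2   5.5] t 26.25
[-3.86632672 -2.18455778  1.88185415]
```

Moment z jumped to 1.9 N m, so it is likely at the hard stop. Nudge a bit more to confirm.

Request:
jog_arm(series=[0,0,0,0,0,5,0,0,0,0,0,5,0,0,0,0,0,0])

```text
clock: 26.5
position: [0.5492, 0.0826, 0.1825]
ee_rot: [0.195, 0.981, -0.002, 0.003]
wrist_force: [3.6, -10.4, 5.9]
grip_width: 0.0443
finger_force: 63.4
```

```bash
python3 - <<'E'
from h import *
go(rk(0,.0008,.183));print(observe()["moment"])
E
```

```text
pos [0.5492 0.0826 0.1825] rk [ 0.0004 -0.0027] shift [ 0.0026  0.0024 -0.0005] yturn_to_rockery(deg) -39.83 zaxis [ 0.0043 -0.0053 -1.    ] j6 -142.1 F [  3.6 -10.4   5.9] t 26.5
[-3.7316875  -1.23066282  1.5417214 ]
```

Request:
jog_arm(series=[0,0,0,0,0,0,0,0,0,0,0,0,0,0,0,0,0,0,0,0,0,0,0,0,0,0,0,0,0,0,0,0,-0.015,0,0,0,0,0,-0.03,0,0,0,0,0,-0.03,0,0,0,0,0,-0.03,0,0,0,0,-0.03,-0.02,0,0,0,0,-0.03,0,0,0,0,0,-0.03,0,0,0,0,0,-0.03,0,0,0,0,0,-0.03,0,0,0,0,0,-0.03,0,0,0,0,0,-0.03,0,0,0,0,0,0,0,0,0,0], claw=0)

```text
clock: 27.92
position: [0.4667, -0.1119, 0.306]
ee_rot: [0.195, 0.981, -0.0, 0.001]
wrist_force: [0.4, 0.6, 0.2]
grip_width: 0.0857
finger_force: 0.0
```

```bash
python3 - <<'E'
from h import *
from m import red
go(rk(0,0,.3))
for v in("side","top"):
    s=snapshot(v);np.savez(v+"9.npz",**s);m=red(s,(0,120,70));n,l,st,c=cv2.connectedComponentsWithStats(m);W=cloud(s)
    for k in range(1,n):
        w=np.nanmedian(W[l==k],0)
        if st[k,4]>10 and abs(w[2]-.19)<.04: print(v,st[k],c[k],w,inrk(w))
    if v=="side": save(s,"s9.png",(190,180,300,280),6)
    P=W.reshape(-1,3);q=(P[:,:2]-C)@np.c_[ex,ey]
    for x0 in(-.08,.08):
        m=(abs(q[:,0]-x0)<.01)&(P[:,2]>.152)&(P[:,2]<.163)&(q[:,1]>-.03)&(q[:,1]<.17)
        print(x0,np.histogram(q[m,1],np.arange(-.03,.17,.004))[0])
E
```

```text
pos [ 0.4667 -0.1119  0.306 ] rk [-0.1362 -0.1638] shift [1.000e-04 2.131e-01 6.000e-03] yturn_to_rockery(deg) -39.769999999999996 zaxis [ 1.5e-03 -6.0e-04 -1.0e+00] j6 -123.2 F [0.4 0.6 0.2] t 27.9167
side [ 368    0   96   16 1012] [422.67193676   5.32608696] [ 0.37712069 -2.04699824  0.2124155 ] [-0.79715158 -1.98473313]
side [236 207  12   9  80] [241.7625 211.025 ] [0.54740152 0.08176311 0.2049446 ] [-0.00153398 -0.00291249]
side [226 233   5   8  27] [228.07407407 236.25925926] [0.56091437 0.15425244 0.15605805] [0.03292407 0.0622791 ]
side [244 232   5   9  29] [245.86206897 236.        ] [0.51110182 0.13259959 0.15584433] [-0.02107402  0.05641882]
side [220 247   7  10  52] [223.30769231 251.94230769] [0.54218494 0.21412644 0.15625204] [0.03284697 0.12501411]
side [241 247   5   3  11] [242.72727273 248.        ] [0.49736548 0.17846034 0.15595146] [-0.0205511  0.1042897]
side [   0  293   80   75 2871] [ 36.37269244 329.86102403] [0.81220974 0.62943975 0.17482775] [0.41415981 0.44124039]
-0.08 [ 0  0  0  4  4  7  6  6  4  7  6  7  6  9  1  0  1  1  5  2  3  4  5  3
  4  3  2  7  1  3  5  5  4  4  3  4  5  5  4  5  4  2  0  3  3  6  6 13
  8]
0.08 [ 0  0  1  3  4  4  8  6  3  6  9  6  7  4  1  2  2  2  2  2  2  1  3  3
  2  1  2  2  1  3  2  1  1  3  1  4  1  3  2  2  2  3  1  2  1  6  5 14
  8]
top [   0   25   69   62 2680] [33.34104478 55.77014925] [0.8283645  0.60007309 0.17420309] [0.42085083 0.40839824]
-0.08 [0 0 0 0 0 0 0 0 0 0 0 0 0 0 0 0 0 0 0 0 0 0 0 0 0 0 0 0 0 0 0 0 0 0 0 0 0
 0 0 0 0 0 0 0 0 0 0 0 0]
0.08 [ 0  0  0  5 13 11 10 12 13 11 13 11  9  4  4  3  4  3  4  3  4  3  3  3
  5  2  3  3  5  3  3  4  4  3  4  1  5  4  2  3  5  3  4  4  8 12 13 12
  0]
```

View pics/s9.png

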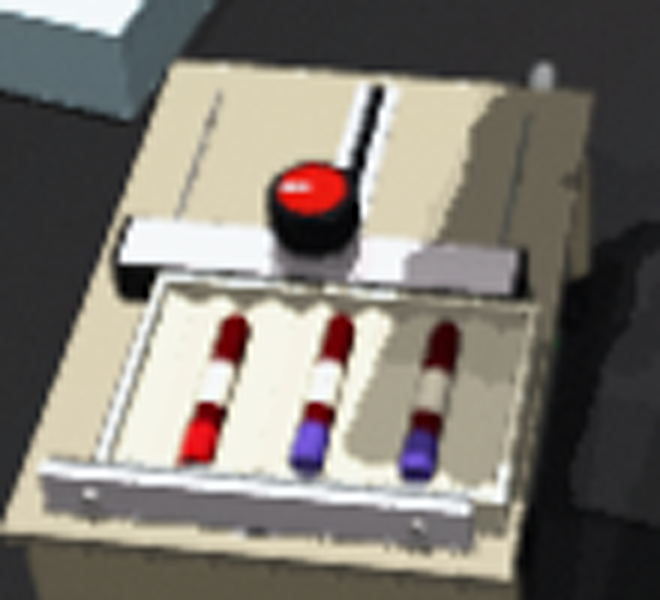

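```bash
python3 - <<'E'
from h import *
from m import red
for f in("side0","side9"):
    s=dict(np.load(f+".npz"));W=cloud(s);h=s["img"].astype(int)
    m=red(s,(0,120,70))>0;k=m&(abs(W[...,2]-.208)<.008)&(W[...,0]>.4)
    mid=np.nanmedian(W[k],0); yk=inrk(mid)[1]
    P=W.reshape(-1,3);q=(P[:,:2]-C)@np.c_[ex,ey]
    b=(abs(abs(q[:,0])-.06)<.03)&(abs(q[:,1]-yk-.002)<.012)&(P[:,2]>.15)&(P[:,2]<.17)
    print(f,k.sum(),np.nanmean(W[k][:,2]),np.median(P[b,2]),b.sum(),"diff",np.nanmean(W[k][:,2])-np.median(P[b,2]))
E
```

```text
side0 846 0.20808699599561634 nan 0 diff nan
side9 867 0.20758278617600917 nan 0 diff nan
  return _methods._mean(a, axis=axis, dtype=dtype,
  ret = ret.dtype.type(ret / rcount)
```

Background red got into the mask; restrict it to the rocker.

```bash
python3 - <<'E'
from h import *
from m import red
for f in("side0","side9"):
    s=dict(np.load(f+".npz"));W=cloud(s)
    P=W.reshape(-1,3);q=(P[:,:2]-C)@np.c_[ex,ey]
    m=red(s,(0,120,70)).ravel()>0
    k=m&(P[:,2]>.195)&(abs(q[:,0])<.05)&(abs(q[:,1])<.16)
    yk=np.median(q[k,1])
    b=(abs(abs(q[:,0])-.06)<.03)&(abs(q[:,1]-yk-.002)<.012)&(P[:,2]>.15)&(P[:,2]<.17)
    pl=(abs(abs(q[:,0])-.06)<.03)&(abs(q[:,1]+.155)<.012)&(abs(P[:,2]-.13)<.01)
    print(f,k.sum(),np.median(P[k,2]),np.median(P[b,2]),b.sum(),np.median(P[pl,2]),"diff",np.median(P[k,2])-np.median(P[b,2]))
E
```

```text
side0 62 0.21159235218991668 0.15812722191417466 172 nan diff 0.05346513027574201
side9 80 0.20494460038093987 0.15816062097220013 204 0.12992318309884687 diff 0.04678397940873974
  return _methods._mean(a, axis=axis, dtype=dtype,
  ret = ret.dtype.type(ret / rcount)
```

The height is ambiguous to about 0.8 mm, which is about 70°. I have plenty of time left, so I'll regrip and check that the stop is really reached.

Request:
jog_arm(series=[0,0.03,0,0,0,0,0,0.03,0,0,0,0,0,0.03,0,0,0,0,0,0.03,0,0,0,0,0,0.03,0,0,0,0,0,0.03,0,0,0,0,0,0.03,0,0,0,0,0,0.003,0,0,0,-7,0,0,0,0,0,-7,0,0,0,0,0,-7,0,0,0,0,0,-7,0,0,0,0,0,-7,0,0,0,0,0,-7,0,0,0,0,0,-7,0,0,0,0,0,-7,0,0,0,0,0,-7,0,0,0,0,0,-7,0,0,0,0,0,-7,0,0,0,0,0,-7])

```text
clock: 29.6
position: [0.5489, 0.0897, 0.3044]
ee_rot: [-0.516, 0.857, 0.0, -0.0]
wrist_force: [-0.6, -0.5, -0.8]
grip_width: 0.0854
finger_force: 0.0
```

Request:
jog_arm(series=[0,0,0,0,0,-7,0,0,0,0,0,-7,0,0,0,0,0,-7,0,0,0,0,0,-7,0,0,0,0,0,-7,0,0,0,0,0,-7,0,0,0,0,0,-7,0,0,0,0,0,-7,0,0,0.03,0,0,-7,0,0,0.03,0,0,-7,0,0,0.02,0,0,0,0,0,0,0,0,0,0,0,0,0,0,0,0,0,0,0,0,0])

```text
clock: 30.77
position: [0.5496, 0.0889, 0.2267]
ee_rot: [0.913, -0.409, 0.001, -0.0]
wrist_force: [1.2, -0.4, 1.2]
grip_width: 0.0855
finger_force: 0.0
```

```bash
python3 - <<'E'
from h import *
go(rk(0,0,.182))
E
```

```text
pos [0.5496 0.0889 0.2267] rk [0.0026 0.0033] shift [0.0018 0.0038 0.0447] yturn_to_rockery(deg) -245.57999999999998 zaxis [ 2.1e-03  1.0e-04 -1.0e+00] j6 11.8 F [ 1.2 -0.4  1.2] t 30.7667
```

Request:
jog_arm(series=[0.0018,0.0038,0.01,0,0,0,0,0,0.02,0,0,0,0,0,0.012,0,0,0,0,0,0,0,0,0,0,0,0,0,0,0,0,0,0,0,0,0])

```text
clock: 31.27
position: [0.5477, 0.0844, 0.1841]
ee_rot: [0.913, -0.409, 0.001, -0.0]
wrist_force: [0.0, -0.2, 0.5]
grip_width: 0.0855
finger_force: 0.0
```

Request:
jog_arm(series=[0,0,0,0,0,0,0,0,0,0,0,0,0,0,0,0,0,0,0,0,0,0,0,0,0,0,0,0,0,0,0,0,0,0,0,0,0,0,0,0,0,0,0,0,0,0,0,0], claw=1)

```text
clock: 31.93
position: [0.5471, 0.084, 0.1839]
ee_rot: [0.913, -0.409, 0.0, 0.0]
wrist_force: [-5.0, -2.2, 6.5]
grip_width: 0.0445
finger_force: 61.2
```

```bash
python3 - <<'E'
from h import *
go(rk(0,0,.182));print(observe()["moment"])
E
```

```text
pos [0.5471 0.084  0.1839] rk [-0.0012 -0.0006] shift [-0.0001 -0.0013  0.0019] yturn_to_rockery(deg) -245.58999999999997 zaxis [ 1.e-04 -6.e-04 -1.e+00] j6 12.2 F [-5.  -2.2  6.5] t 31.9333
[-0.47364325  1.69970227 -0.01966299]
```

Request:
jog_arm(series=[0,0,0,0,0,4,0,0,0,0,0,4,0,0,0,0,0,4,0,0,0,0,0,0])

```text
clock: 32.27
position: [0.5479, 0.0833, 0.1839]
ee_rot: [0.865, -0.503, 0.001, 0.001]
wrist_force: [-0.3, -6.4, 3.0]
grip_width: 0.0444
finger_force: 61.4
```

```bash
python3 - <<'E'
from h import *
go(rk(0,0,.182));print(observe()["moment"])
E
```

```text
pos [0.5479 0.0833 0.1839] rk [-0.0007 -0.0016] shift [-0.0015 -0.001   0.0019] yturn_to_rockery(deg) -257.64 zaxis [ 0.0018 -0.0026 -1.    ] j6 0.1 F [-0.3 -6.4  3. ] t 32.2667
[-2.05202766 -0.19744032  1.77182109]
```

Turning only 12° gives 1.8 N m at once, so the knob is hard against its stop. Release, retreat, hand in.

Request:
jog_arm(series=[0,0,0,0,0,0,0,0,0,0,0,0,0,0,0,0,0,0,0,0,0,0,0,0,0,0,0,0,0,0,0,0,-0.015,0,0,0,0,0,-0.03,0,0,0,0,0,-0.03,0,0,0,0,0,-0.03,0,0,0,0,0,-0.02,0,0,0,0,0,0,0,0,0,0,0,0,0,0,0,0,0,0,0,0,0], claw=0)

```text
clock: 33.35
position: [0.5471, 0.0848, 0.3069]
ee_rot: [0.865, -0.502, -0.001, 0.0]
wrist_force: [-0.4, 0.4, -0.7]
grip_width: 0.0853
finger_force: 0.0
```

```bash
python3 - <<'E'
from h import *
s=snapshot("side");W=cloud(s);P=W.reshape(-1,3);q=(P[:,:2]-C)@np.c_[ex,ey]
for x0 in(-.08,.08):
    m=(abs(q[:,0]-x0)<.01)&(P[:,2]>.152)&(P[:,2]<.163)&(q[:,1]>-.03)&(q[:,1]<.17)
    print(x0,np.histogram(q[m,1],np.arange(-.03,.17,.004))[0])
print(observe()["wrist_force"]); print(sign_off())
E
```

```text
-0.08 [ 0  0  0  2  8  2 10  2  7  6  9  6  4  6  4  0  0  4  2  4  2  4  4  3
  3  6  4  4  5  4  3  5  4  3  3  5  1  6  2  7  7  2  0  4  3  5  7 17
  2]
0.08 [ 0  0  0  2  7  4  5  5  6  4  8  7  6  3  1  2  1  3  3  2  0  3  1  3
  2  1  2  1  1  5  0  2  4  1  3  1  2  2  2  2  2  2  2  2  5  4  5 13
  6]
[ 0.31614959 -0.2376259   0.56993186]
the job is handed in; nothing more can be done
None
```

The job is handed in at about 33 s of the 72 s limit, but no verdict came back: by my measurements the tray is square and snug between the bar and the stop, the knob is against its hard stop (1.8 N m on a test turn), the tubes were in their grooves at the last picture, and the arm is clear.

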